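# Pump up a vacuum clamping jig

### The arm

A 7-joint arm with a two-finger parallel gripper is mounted at the origin on the work surface. World frame = base frame: x ahead of the robot, y to its left, z up, the work surface at z = 0. Lengths are in mm, angles in rad, forces in N, time in s.
With the tool pointing down it reaches from about 400 to 875 mm from the base axis. Payload 4.4 kg.
Tool frame: the origin (TCP) lies at the very end of the fingers, on their centre line; the grasp point (between the pads) lies 19 mm behind it (grip_depth is the distance from the TCP to the grasp point, in mm); z points along the fingers, y is the direction in which the jaws open and shut (so a half turn about z gives the same grasp; the last joint's range is limited). The gripper opens to 85 mm and grips with 20 to 120 N. Pads are 22 mm wide; open, the fingers measure 114 mm over their backs; the gripper's body (76 mm by 85 mm) begins 54 mm behind the grasp point. The pads swing forward as they close: fully open they stand 13 mm farther back than shut.
Start: joints at [-1.254, 0.628, 0.038, 1.517, -0.027, 0.996, -0.02], TCP at [242.765, 602.978, 231.313] pointing down, gripper open.
Joint ranges: [-3.06, 3.06], [-0.37, 2.12], [-1.25, 1.32], [0.18, 2.47], [-1.1, 4.24], [0.23, 1.98], [-2.94, 2.94]. Speed limits (rad/s): [2.57, 2.57, 3.14, 3.14, 3.14, 3.14, 3.14].

### API

Orientations are given as [roll, pitch, yaw] about the fixed x, y, z axes, in that order (R = Rz(yaw) Ry(pitch) Rx(roll)).
In Python, from cell import read_state, get_image, finish_job, recognise, outline_of, grip_depth gives the robot as it stands. The module is installed in compiled form; this text tells all that it offers.
- The arm moves only by the tool send_rows, never from a script. Its argument "rows" is a list of rows, each a list of 5 numbers: the gripper command: -1 is shut, 1 is fully open, values between are in proportion, then the shift along the tool's x, y, z in m, then the turn about the tool's z in rad. In form: [[claw, tx, ty, tz, roll], ...]. A call has 1 to 12 rows; each row shifts and turns the pose as measured when the row begins, along the tool's axes as they then stand; what a row does not reach is not made up. A row lasts 1/12 s, in which the tool goes at most 41.7 mm and 7.16 degrees, less where a joint would pass 70% of its speed; a pose out of reach is approached as far as the arm can. A call with a gripper value outside its range is refused whole. The fingers move at their own pace and stop on an object; the grip force is fixed at half the most. Time passes only in rows, so rows that do not move let the fingers close. It gives the time, the measured TCP pose, the force and the opening at its end, in the units of the state.
- read_state(): the state, without advancing time (a new reading comes with each control period).
- get_image(name): name is "scene" or "top"; returns a dict with "image" (420x560x3 uint8, blue, green, red), "z_map" (420x560 float32, mm along the optical axis (not along the pixel's ray), 0 where there is no reading), "K" (3x3 intrinsics, pixels), "dist" ([k1, k2, p1, p2, k3] as OpenCV has them; the pictures are not rectified), "R" (3x3) and "t" (3): a world point X has camera coordinates R X + t. Camera axes: x right, y down, z forward; pixel columns grow to the right and rows downward; lengths in mm; the calibration is good to about 2 mm. A picture is of the moment at which its call begins.
- finish_job(): hands the job in, once; it reports no verdict.
Trained networks look in a picture, given as the dict that the camera call returned (one of the last four; its "shot" number tells which), for a name from the list of things; names that differ only in an ending like _2 or _b are one class to them, and where a whole thing is asked for, a point or a joint stands for the part that bears it (a point fixed in the world has none). Each returns a list of dicts, best first, with "score" (0 to 1); they miss things now and then, are a little off and sometimes report something else, mostly with a low value. They report only what shows in the picture. A call takes as long as a camera call. They do not tell look-alikes from the thing itself.
- recognise(picture, query): "box" ([left, top, right, bottom] in pixels, round what is visible of it).
- outline_of(picture, query): "mask" (420x560 bool, what is visible of it) and "box" ([left, top, right, bottom] in pixels, round what is visible of it).
The state is a dict: "clock": time; "qpos": joint angles; "qd": joint speeds; "tau": joint torques, N m; "eef_pos": TCP position; "tool_rot": TCP orientation; "force": force on the tool from outside, world axes, zero at the start; "torque": the same for the moment, N m; "width": finger opening in mm.
Only numpy, scipy, OpenCV 4.12 (cv2) and the standard library are available. Lean on these libraries where they do the work, as an engineer would, in place of code of your own. Each camera call takes 0.05 s, during which the arm holds its last target.

### The job

Push the pine board on the clamping jig away from you, along the plate, until its far edge sits flush against the aluminium stop rail and it covers the round suction pad. Then pump the black plunger knob with the fingertips, full stroke and full return, again and again until the red indicator pin beside it pops fully out, and let go. Only push: do not lift the board, do not touch the indicator pin, and leave the other things on the bench where they are.

Things in the scene. Friction and masses are not known exactly. Their poses are not given: they have to be found in the camera images.
- jig: vacuum clamping jig fixed to the bench: dark wooden plate 240 mm (its x) by 350 mm (its y), 20 mm thick; origin under the plate's centre, on the bench; x away from the robot, y left, z up. Left half: board, suction pad, stop rail. Right half: green pump block (x -35 to 35, y -170 to -45 mm, top at z 62 mm) with the plunger at x 0, y -140 mm and the indicator pin at x 0, y -75 mm
- stop_face (a point): middle of the lower edge of the stop rail's face towards the robot, in the jig's frame x 75, y 70, z 20 mm. The aluminium rail is 16 mm high above the plate and runs along the jig's y, 80 mm to each side of this point
- pad (a point): centre of the flat black suction pad, 50 mm diameter, flush with the plate's top, in the jig's frame x 40, y 70, z 20 mm
- board: loose pine board lying flat on the jig's plate, about 0.1 kg, 70 mm (its x) by 120 mm (its y) by 20 mm thick; origin at the centre of its underside. It starts 35 to 65 mm short of the stop rail and up to 0.15 rad askew; flush home its centre is at x = 40 mm in the jig's frame and it slides easily
- plunger_top (a point): centre of the flat top of the black plunger knob, 42 mm diameter, 14 mm thick, on a steel rod; at rest 102 mm above the bench; it goes straight down when pressed
- plunger (a joint): how far the plunger is pressed, m: 0 up, 0.020 at the bottom stop; its spring returns it and takes about 3 N at the top and 12 to 13 N at the bottom
- pin: red indicator pin with a white tip, 11 mm diameter, standing out of a brass collar (top of collar 68 mm above the bench) 65 mm to the left of the plunger; origin at the centre of its top, 71 mm above the bench when the pin is fully in, 111 mm when fully out
- pin_out (a joint): how far the indicator pin is out, m: 0 in, 0.040 fully out; starts at 0.002 to 0.012. A ratchet lifts it 5 mm per full plunger stroke (the first gives up to 10 mm) and it stays there; from about 31 mm the last stroke pops it out to 0.037 to 0.040, which is fully out. A press under about 17 mm, or without a full return before it, may give nothing. Further strokes do no harm
- jar: small glass screw jar with a metal lid, 40 mm diameter, 50 mm tall, standing on the near middle of the jig's plate; a bystander; origin at the middle of its underside
- glue: white glue bottle with a blue label, 56 mm diameter, 150 mm tall; a bystander; origin at the middle of its underside
- can: yellow can, 60 mm diameter, 120 mm tall; a bystander; origin at the middle of its underside
- tape: yellow and black tape measure, 65 x 35 x 60 mm; a bystander; origin at the middle of its underside
- hammer: wooden-handled hammer lying on the bench; a bystander; origin at the middle of its underside
- offcut: small pine offcut lying loose on the bench, 45 x 90 x 30 mm; a bystander; origin at the middle of its underside
Not all that is in view belongs to the job. Leave any green or turquoise look-alike of the board alone.

How it is judged:
By the outcome, as a careful person would: the job done as asked, in the order asked, and still so for the second after the job is handed in, with the robot touching nothing.
It also fails if it takes over 58 s, if anything falls off the work surface, if the arm or the gripper's body presses on something with over 40 N, if the wrist force passes 120 N, or if a joint passes its speed limit or range.

## Working session

There is one attempt and no reset: what is moved stays moved. The work goes in short steps, Python scripts to look and compute and a tool call to move; the robot and the scene stay as the last step left them, time stands still between calls to the robot, and variables do not carry over. Pictures are saved under pics/ and viewed, and the job is handed in when it is done.

Besides the shell and the picture viewer there is one more tool, called as a command line: name --pt "numbers of a row" for each row, then --argument value for the rest. send_rows: Moves the arm, as the interface text tells. Its arguments: {"type":"object","properties":{"rows":{"type":"array"}},"required":["rows"]}

```bash
mkdir -p pics; python3 - <<'E'
from cell import *
import cv2,numpy as np,pickle
s=read_state();print(s)
for n in("scene","top"):
    p=get_image(n);cv2.imwrite(f"pics/{n}0.png",p["image"]);pickle.dump(p,open(f"{n}0.pkl","wb"))
    print(n,p["K"],p["dist"],p["R"],p["t"])
    for q in("board","plunger_top","pin","jar","jig","glue","can","tape","hammer","offcut"):
        try: print(q,[(np.round(d["box"]),round(d["score"],2)) for d in recognise(p,q)][:3])
        except Exception as e: print(q,e)
E
```

```text
{'clock': 0.0, 'qpos': array([-1.25384115,  0.62936744,  0.03847364,  1.51837234, -0.02700929,
        0.99631068, -0.02000646]), 'qd': array([ 0.00014476, -0.00147154,  0.00073649,  0.00121853,  0.00090902,
       -0.00096764, -0.00025399]), 'tau': array([-8.93795077e-04, -5.63411701e+01,  1.22587178e+00, -1.93439555e+01,
        1.10212711e-02,  1.03773750e-02,  9.01685723e-06]), 'eef_pos': array([242.51192532, 602.3820797 , 230.37448118]), 'tool_rot': array([-3.13965414e+00,  3.77872476e-05,  2.75880027e+00]), 'force': array([ 0.09878291, -1.49160176, -0.45918436]), 'torque': array([ 0.04203303, -0.02206359,  0.02867173]), 'width': 85.82314934045647}
scene [[524.11119864   0.         280.5621063 ]
 [  0.         524.11119864 200.78025229]
 [  0.           0.           1.        ]] [0.06924063 0.         0.         0.         0.        ] [[-0.36542982  0.93082838 -0.00442445]
 [ 0.65460409  0.25360305 -0.712165  ]
 [-0.66178133 -0.26314259 -0.70199818]] [ 200.44437713 -265.88781224 1839.88394367]
board [(array([349., 177., 393., 198.]), 0.98), (array([305., 222., 348., 243.]), 0.83
[... 741 characters left out ...]
  0.          0.          0.          0.        ] [[ 0.0073412  -0.99959902 -0.02734798]
 [-0.99570801 -0.00478393 -0.09242654]
 [ 0.09225865  0.02790912 -0.99534387]] [-4.83151497e-01  5.29044255e+02  1.30920032e+03]
board [(array([204., 262., 242., 297.]), 0.94), (array([227., 190., 266., 221.]), 0.85), (array([162., 115., 196., 158.]), 0.72)]
plunger_top []
pin []
jar [(array([272., 215., 285., 229.]), 0.58)]
jig []
glue [(array([421., 178., 452., 202.]), 0.89), (array([204., 150., 325., 247.]), 0.68)]
can [(array([122., 163., 158., 186.]), 0.91)]
tape [(array([135., 209., 157., 228.]), 0.6)]
hammer [(array([392., 200., 433., 286.]), 0.86)]
offcut [(array([162., 257., 192., 282.]), 0.98)]
```

```bash
python3 - <<'E'
import cv2,pickle
for n,(x0,y0,x1,y1) in(("scene",(200,150,480,360)),("top",(140,110,420,320))):
    im=pickle.load(open(f"{n}0.pkl","rb"))["image"]
    cv2.imwrite(f"pics/{n}0z.png",cv2.resize(im[y0:y1,x0:x1],(800,600),interpolation=cv2.INTER_CUBIC))
E
```

```text
(no output)
```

View pics/scene0.png

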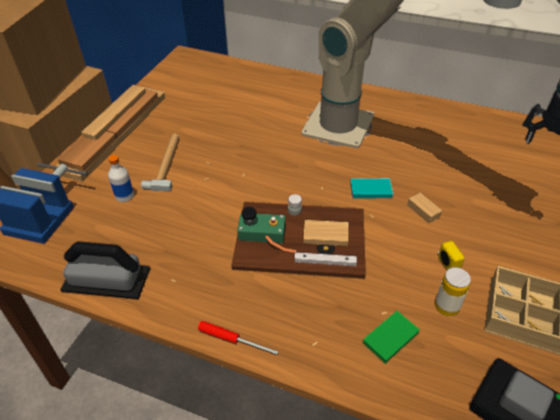

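View pics/top0.png

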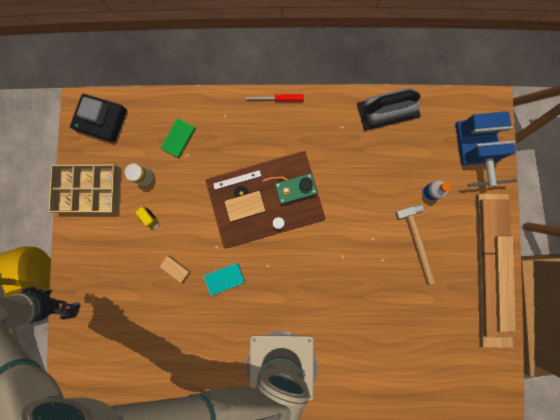

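```bash
echo
```

```text
(no output)
```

View pics/top0z.png

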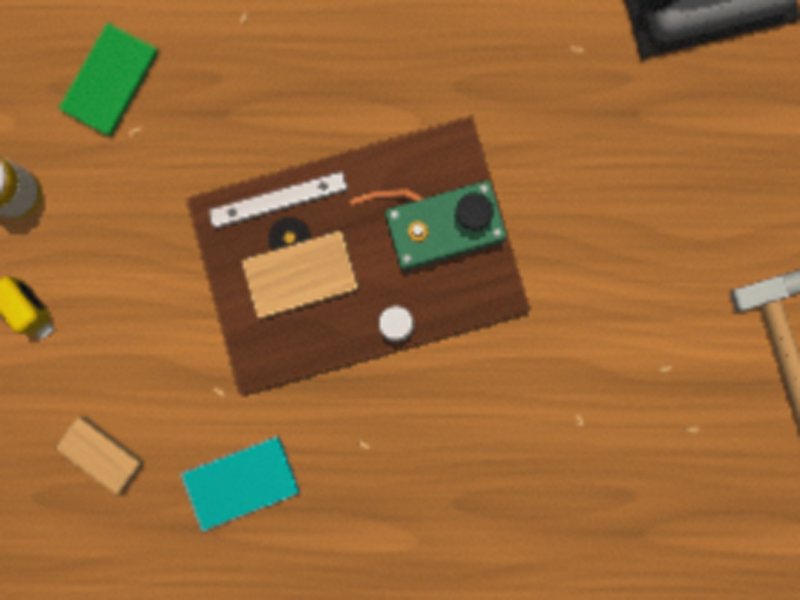

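View pics/scene0z.png

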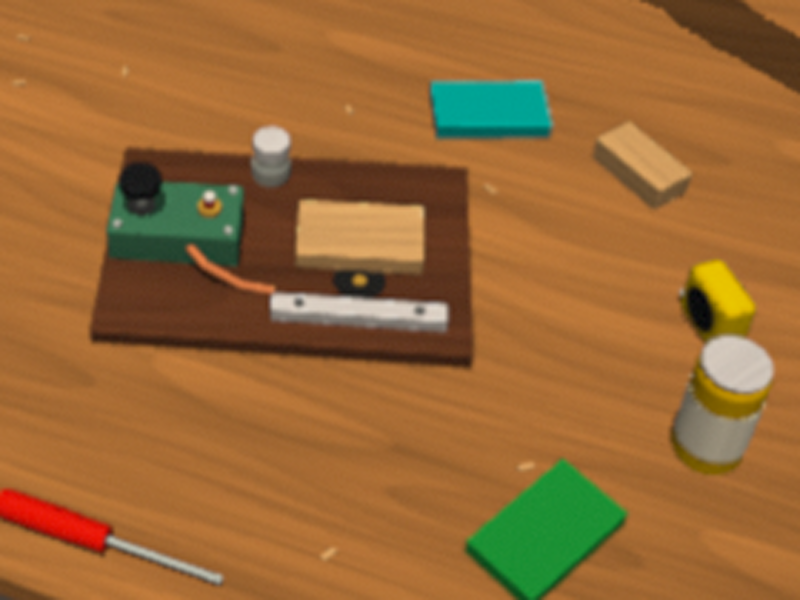

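```bash
cat >h.py <<'E'
import cv2,numpy as np,pickle
from scipy.optimize import least_squares
def w(p,px,z):
    u=cv2.undistortPoints(np.array(px,float).reshape(-1,1,2),p["K"],np.array(p["dist"])).reshape(-1,2)
    d=np.c_[u,np.ones(len(u))]@p["R"]; c=-p["R"].T@p["t"]
    s=(np.asarray(z,float)-c[2])/d[:,2]; return c+d*s[:,None] if np.ndim(s) else c+d*s
def proj(p,X):
    return cv2.projectPoints(np.array(X,float).reshape(-1,1,3),cv2.Rodrigues(p["R"])[0],np.array(p["t"],float),p["K"],np.array(p["dist"]))[0].reshape(-1,2)
def jw(J,q): # J=(x,y,yaw)
    q=np.array(q,float).reshape(-1,3);c,s=np.cos(J[2]),np.sin(J[2])
    return np.c_[J[0]+c*q[:,0]-s*q[:,1],J[1]+s*q[:,0]+c*q[:,1],q[:,2]]
E
python3 - <<'E'
from h import *
p=pickle.load(open("top0.pkl","rb"));s=pickle.load(open("scene0.pkl","rb"))
o=np.array([140,110]);f=lambda l:np.array(l)/2.857+o
pl=f([(188,200),(472,117),(528,313),(242,394)])
q=[(120,175,20),(120,-175,20),(-120,-175,20),(-120,175,20)]
g=lambda l:np.array(l)/2.857+np.array([200,150])
sl=g([(470,352),(93,332),(126,150),(467,168)])  # far-left, far-right, near-right, near-left
qs=q
for name,fn in (("top",lambda J:(proj(p,jw(J,q))-pl)),("scene",lambda J:proj(s,jw(J,qs))-sl),("both",None)):
    F=(lambda J:np.r_[(proj(p,jw(J,q))-pl).ravel(),(proj(s,jw(J,qs))-sl).ravel()]) if fn is None else (lambda J:fn(J).ravel())
    r=least_squares(F,[600,0,.28]);print(name,r.x,np.round(r.fun,1))
J=r.x
B=w(p,f([(242,261),(344,233),(357,290),(258,318)]),40);print("board",B, np.linalg.norm(np.diff(B[[0,1,2,3,0]],axis=0),axis=1))
Bs=w(s,g([(424,258),(296,256),(299,201),(424,206)]),40);print("board scene",Bs)
print("plunger",w(p,f([(474,210)]),102),w(s,g([(141,180)]),102),jw(J,[0,-140,102]))
print("pin",w(p,f([(418,230)]),75),w(s,g([(209,198)]),75),jw(J,[0,-75,75]))
print("jar",w(p,f([(396,323)]),50+20),w(s,g([(271,138)]),70))
for X in ([0,-140,102],[0,-75,75]):
    for c in (p,s):
        u=proj(c,jw(J,X))[0];print(u,c["z_map"][int(u[1]),int(u[0])], (c["R"]@jw(J,X)[0]+c["t"])[2])
np.save("J.npy",J)
E
```

```text
top [5.46645043e+02 5.78673527e+01 2.85519520e-01] [-0.6 -0.5  0.3 -0.3  1.2 -0.1 -0.9  0.8]
scene [5.50513786e+02 6.05780365e+01 2.93235236e-01] [ 1.9  1.2 -1.2 -0.2 -0.7 -1.  -0.1 -0.8]
both [5.48385591e+02 5.93046255e+01 2.89374013e-01] [-1.1 -0.8 -0.3 -1.   0.8 -0.9 -1.1  0.5  1.4  0.6 -1.4 -1.2 -0.6 -1.7
 -0.2 -1.2]
board [[537.14242946 188.66640694  40.        ]
 [569.91527162  71.75978504  40.        ]
 [504.50748674  56.10568076  40.        ]
 [471.84341217 168.96864369  40.        ]] [121.41341535  67.25495747 117.4946389   68.20530431]
board scene [[537.3993895  191.03773001  40.        ]
 [578.5766296   78.47385109  40.        ]
 [510.67918481  57.35948488  40.        ]
 [473.10519804 172.44022318  40.        ]]
plunger [[587.99653758 -74.97278337 102.        ]] [[594.18484319 -70.71825945 102.        ]] [[588.33491641 -74.87455112 102.        ]]
pin [[569.22409415 -13.58948107  75.        ]] [[569.15198474 -13.01286833  75.        ]] [[569.78701554 -12.57707627  75.        ]]
jar [[465.75188094  10.26573726  70.        ]] [[467.12805093  11.69451248  70.        ]]
[305.87689318 183.39598069] 1261.2295 1259.8645438041294
[248.81446353 211.12924629] 1396.2357 1398.6337476920653
[285.99021007 190.32720349] 1282.2874 1286.7662920762355
[273.21521435 219.50564429] 1399.8768 1413.4692338702857
```

send_rows --pt "1 0 0 0 -0.112" --pt "1 0 0 0 -0.112" --pt "1 0 0 0 -0.112" --pt "1 0 0 0 -0.112" --pt "1 0 0 0 -0.112" --pt "1 0 0 0 -0.112" --pt "1 0 0 0 0"

```text
clock: 1.68
eef_pos: [242.8, 603.0, 231.4]
tool_rot: [-3.141, 0.001, -2.82]
force: [-0.1, -1.0, -0.2]
width: 85.6
```

send_rows --pt "1 -0.004 -0.038 0 0.032" --pt "1 -0.004 -0.038 0 0" --pt "1 -0.004 -0.038 0 0" --pt "1 -0.004 -0.038 0 0" --pt "1 -0.004 -0.038 0 0" --pt "1 -0.004 -0.038 0 0" --pt "1 -0.004 -0.038 0 0" --pt "1 -0.004 -0.038 0 0" --pt "1 -0.004 -0.038 0 0" --pt "1 -0.004 -0.038 0 0" --pt "1 -0.004 -0.038 0 0" --pt "1 0 0 0 0"

```text
clock: 2.68
eef_pos: [403.3, 199.5, 228.2]
tool_rot: [3.134, 0.003, -2.893]
force: [-0.0, -0.3, -0.3]
width: 85.1
```

```bash
cat >>h.py <<'E'
def tj(x,y,z):
    from cell import read_state
    s=read_state();J=np.load("J.npy");T=jw(J,[x,y,z])[0];yaw=s["tool_rot"][2]
    d=T-s["eef_pos"];c,sn=np.cos(yaw),np.sin(yaw)
    e=s["eef_pos"]-np.r_[J[:2],0];cj,sj=np.cos(J[2]),np.sin(J[2])
    print("now jig",np.round([cj*e[0]+sj*e[1],-sj*e[0]+cj*e[1],e[2]],1),"tool shift",np.round([c*d[0]+sn*d[1],sn*d[0]-c*d[1],-d[2]],1),"yaw rel",round(yaw-J[2]+np.pi,3),"F",np.round(s["force"],1),s["clock"],s["width"])
E
python3 -c "
from h import *;tj(-78,72,60)"
```

```text
now jig [-99.  175.7 228.2] tool shift [ -25.2 -102.8  168.2] yaw rel -0.04 F [-0.  -0.3 -0.3] 2.6833 85.11770398452857
```

send_rows --pt "1 -0.006 -0.026 0.02 -0.02" --pt "1 -0.006 -0.026 0.02 0" --pt "1 -0.006 -0.026 0.03 0" --pt "1 -0.006 -0.026 0.03 0" --pt "1 0 0 0.03 0" --pt "1 0 0 0.03 0" --pt "1 0 0 0 0" --pt "1 0 0 0 0"

```text
clock: 3.35
eef_pos: [464.6, 100.7, 65.5]
tool_rot: [3.135, 0.02, -2.908]
force: [-0.7, -1.1, 0.1]
width: 85.4
```

```bash
python3 -c "
from h import *;tj(-78,72,30)
from cell import *
for n in ('top','scene'):
    p=get_image(n);im=p['image'];x,y=(190,140) if n=='top' else (210,170)
    cv2.imwrite(f'pics/{n}1.png',cv2.resize(im[y:y+120,x:x+160],(800,600),interpolation=cv2.INTER_CUBIC))"
```

```text
now jig [-68.4  63.6  65.5] tool shift [10.   7.8 35.5] yaw rel -0.056 F [-0.7 -1.1  0.1] 3.35 85.41314780687655
```

View pics/top1.png

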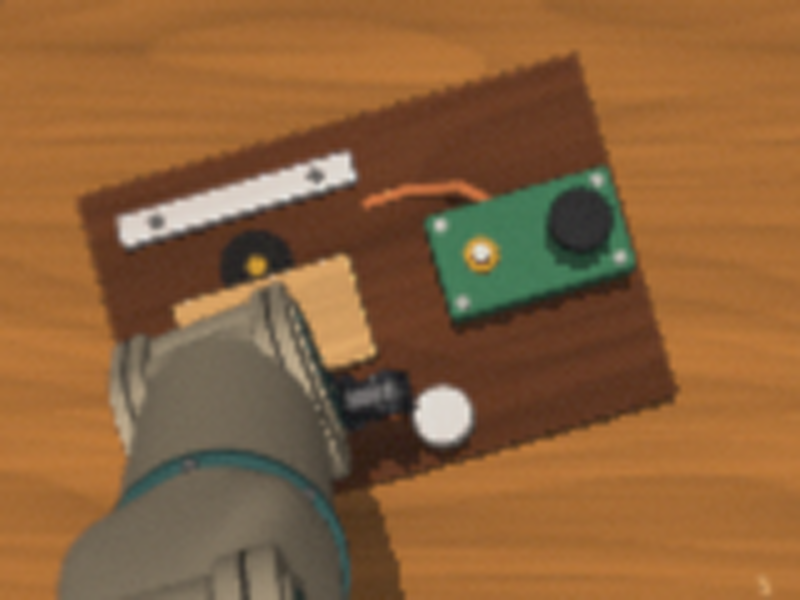

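View pics/scene1.png

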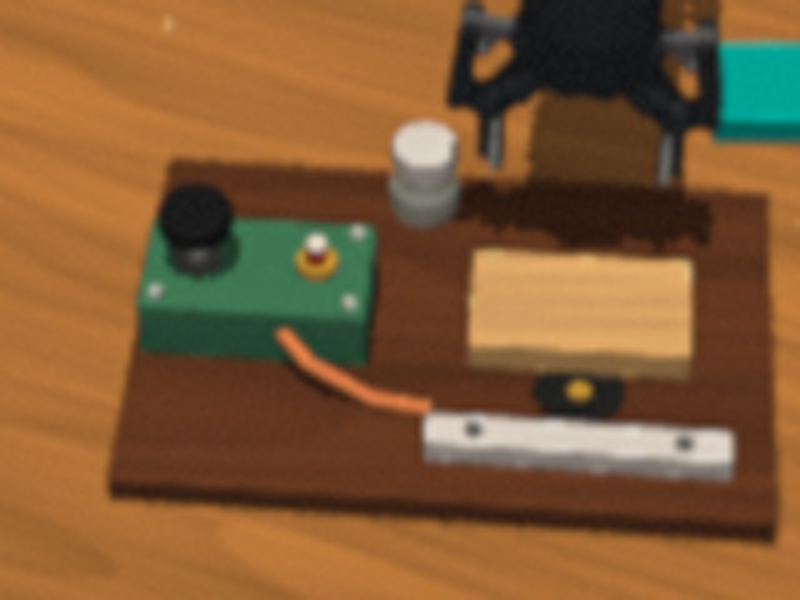

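send_rows --pt "0.2 0.006 0.005 0 -0.03" --pt "0.2 0.006 0.005 0 -0.02" --pt "0.2 0 0 0 0" --pt "0.2 0 0 0 0" --pt "0.2 0 0 0 0"

```text
clock: 3.87
eef_pos: [452.2, 112.3, 73.2]
tool_rot: [3.135, 0.034, -2.848]
force: [0.0, -0.9, -0.5]
width: 51.4
```

```bash
python3 -c "
from h import *;tj(-78,72,30)"
```

```text
now jig [-77.   78.2  73.2] tool shift [ 1.  -6.2 43.2] yaw rel 0.004 F [ 0.  -0.9 -0.5] 3.8667 51.40799930040791
```

send_rows --pt "0.2 0 -0.003 0.015 0" --pt "0.2 0 -0.003 0.015 0" --pt "0.2 0 0 0.013 0" --pt "0.2 0 0 0 0" --pt "0.2 0 0 0 0"

```text
clock: 4.28
eef_pos: [457.3, 107.9, 37.0]
tool_rot: [3.136, 0.039, -2.848]
force: [0.1, 0.4, 0.8]
width: 50.8
```

```bash
python3 -c "
from h import *;tj(-50,72,28)
from cell import *
for n in ('scene',):
    p=get_image(n);im=p['image'];x,y=(210,150)
    cv2.imwrite(f'pics/{n}2.png',cv2.resize(im[y:y+120,x:x+160],(800,600),interpolation=cv2.INTER_CUBIC))"
```

```text
now jig [-73.4  72.6  37. ] tool shift [-23.4  -0.7   9. ] yaw rel 0.005 F [0.1 0.4 0.8] 4.2833 50.83059897141043
```

View pics/scene2.png

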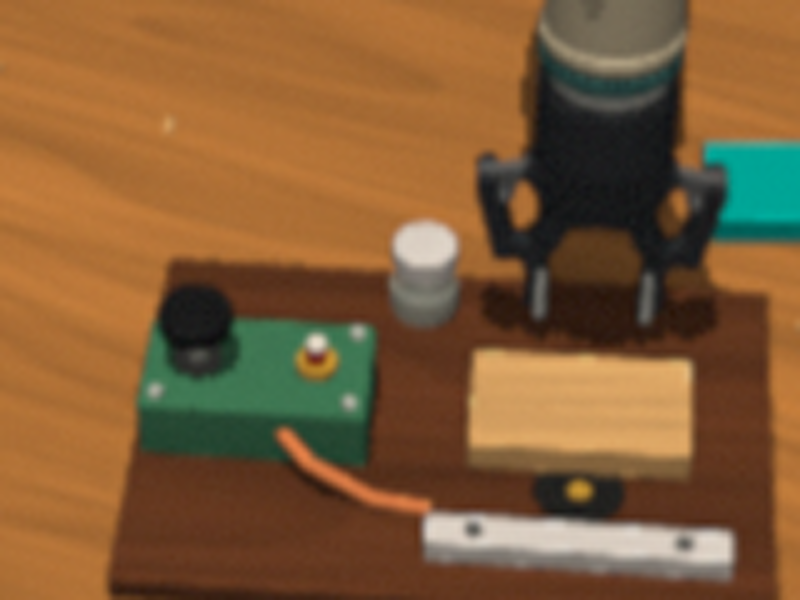

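send_rows --pt "0.2 0 0 0.007 0" --pt "0.2 0 0 0.003 0" --pt "0.2 -0.004 0 0 0" --pt "0.2 -0.006 0 0 0" --pt "0.2 -0.006 0 0 0" --pt "0.2 0 0 0 0"

```text
clock: 4.83
eef_pos: [476.4, 113.4, 31.1]
tool_rot: [3.139, 0.043, -2.85]
force: [0.8, -0.2, -0.3]
width: 51.1
```

```bash
python3 -c "
from h import *;tj(-6,72,27)"
```

```text
now jig [-53.6  72.4  31.1] tool shift [-47.6  -0.5   4.1] yaw rel 0.003 F [ 0.8 -0.2 -0.3] 4.8333 51.13477048923581
```

send_rows --pt "0.2 0 0 0.004 0" --pt "0.2 0 0 0.001 0" --pt "0.2 -0.004 0 0.0004 0" --pt "0.2 -0.005 0 0.0004 0" --pt "0.2 -0.005 0 0.0004 0" --pt "0.2 -0.005 0 0.0004 0" --pt "0.2 -0.005 0 0.0004 0" --pt "0.2 0 0 0 0"

```text
clock: 5.5
eef_pos: [501.2, 120.7, 24.9]
tool_rot: [3.139, 0.041, -2.85]
force: [0.1, -0.3, 0.5]
width: 51.1
```

```bash
python3 -c "
from h import *;tj(-6,72,27)
from cell import *
for n in ('scene',):
    p=get_image(n);im=p['image'];x,y=(210,150)
    cv2.imwrite(f'pics/{n}3.png',cv2.resize(im[y:y+120,x:x+160],(800,600),interpolation=cv2.INTER_CUBIC))"
```

```text
now jig [-27.7  72.3  24.9] tool shift [-21.7  -0.3  -2.1] yaw rel 0.002 F [ 0.1 -0.3  0.5] 5.5 51.070253326396326
```

View pics/scene3.png

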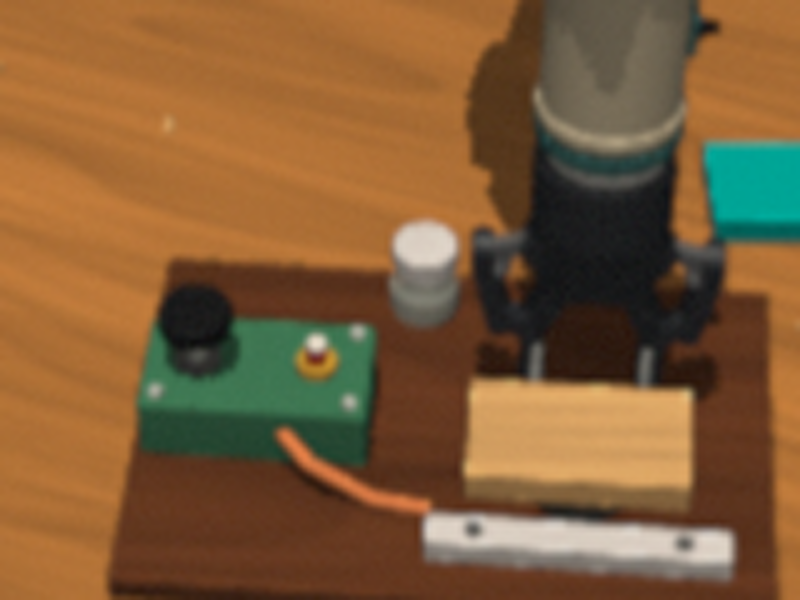

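send_rows --pt "0.2 -0.004 0 0 0" --pt "0.2 -0.005 0 0 0" --pt "0.2 -0.004 0 0.0002 0" --pt "0.2 -0.003 0 0.0002 0" --pt "0.2 0 0 0 0"

```text
clock: 5.97
eef_pos: [517.5, 125.4, 25.1]
tool_rot: [3.14, 0.04, -2.85]
force: [0.4, -0.6, -0.6]
width: 51.1
```

send_rows --pt "0.2 -0.003 0 0.0 0" --pt "0.2 -0.003 0 0.0 0"

```text
clock: 6.13
eef_pos: [522.9, 126.9, 25.2]
tool_rot: [3.14, 0.039, -2.85]
force: [-1.1, -0.3, -0.4]
width: 51.6
```

```bash
python3 -c "
from h import *;tj(-6,72,27)"
```

```text
now jig [-5.1 72.1 25.2] tool shift [ 0.9 -0.1 -1.8] yaw rel 0.002 F [-1.1 -0.3 -0.4] 6.1333 51.63750928215827
```

send_rows --pt "0.2 -0.003 0 0.0 0" --pt "0.2 -0.003 0 0.0 0"

```text
clock: 6.3
eef_pos: [524.8, 127.5, 24.8]
tool_rot: [3.141, 0.03, -2.851]
force: [-9.4, -1.4, 7.0]
width: 51.8
```

```bash
python3 -c "
from h import *;tj(-6,72,27)
from cell import *
for n in ('scene',):
    p=get_image(n);im=p['image'];x,y=(210,150)
    cv2.imwrite(f'pics/{n}4.png',cv2.resize(im[y:y+120,x:x+160],(800,600),interpolation=cv2.INTER_CUBIC))"
```

```text
now jig [-3.1 72.1 24.8] tool shift [ 2.9 -0.1 -2.2] yaw rel 0.001 F [-9.4 -1.4  7. ] 6.3 51.77899776440613
```

View pics/scene4.png

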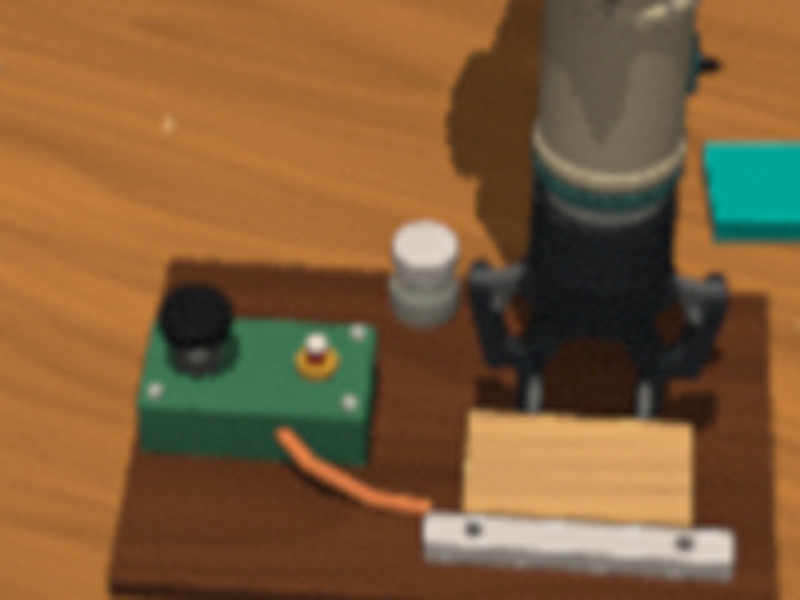

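send_rows --pt "0.2 -0.002 0 -0.0005 0" --pt "0.2 -0.002 0 -0.0005 0"

```text
clock: 6.52
eef_pos: [524.7, 127.5, 25.0]
tool_rot: [-3.141, 0.022, -2.851]
force: [-5.1, -0.3, 0.1]
width: 50.9
```

send_rows --pt "0.2 0.003 0 0 0" --pt "0.2 0.006 0 0 0" --pt "0.2 0.008 0 0 0" --pt "0.2 0.005 0 -0.005 0" --pt "0.2 0.0 0 -0.03 0" --pt "0.2 0 0 -0.035 0" --pt "0.2 0 0 -0.035 0" --pt "0.2 0 0 -0.03 0"

```text
clock: 7.18
eef_pos: [496.6, 119.4, 159.9]
tool_rot: [-3.142, 0.017, -2.847]
force: [1.2, 0.1, -0.0]
width: 51.2
```

```bash
python3 -c "
from h import *;tj(0,-140,125)
from cell import *
for n in ('scene','top'):
    p=get_image(n);im=p['image'];x,y=(210,150) if n=='scene' else (190,140)
    pickle.dump(p,open(n+'5.pkl','wb'))
    cv2.imwrite(f'pics/{n}5.png',cv2.resize(im[y:y+120,x:x+160],(800,600),interpolation=cv2.INTER_CUBIC))"
```

```text
now jig [-32.4  72.4 159.9] tool shift [ -31.4 -212.6   34.9] yaw rel 0.005 F [ 1.2  0.1 -0. ] 7.1833 51.238835111593545
```

View pics/scene5.png

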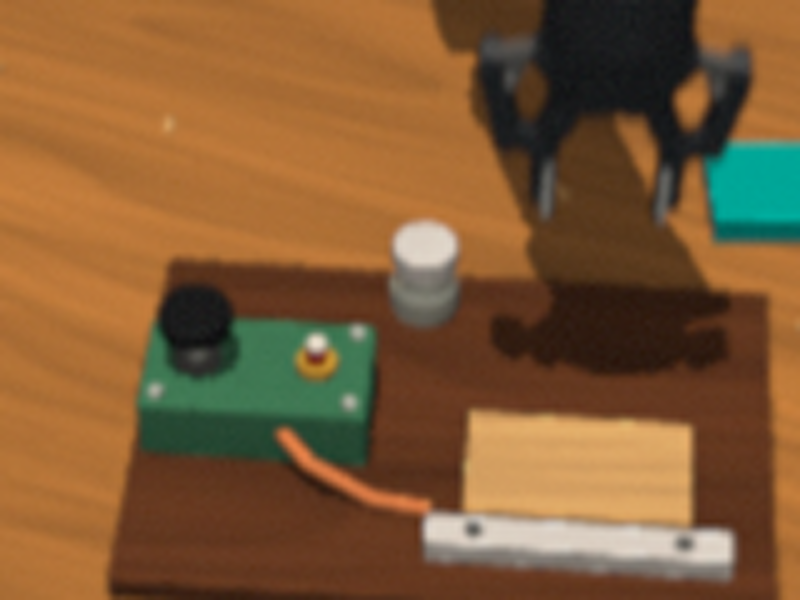

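View pics/top5.png

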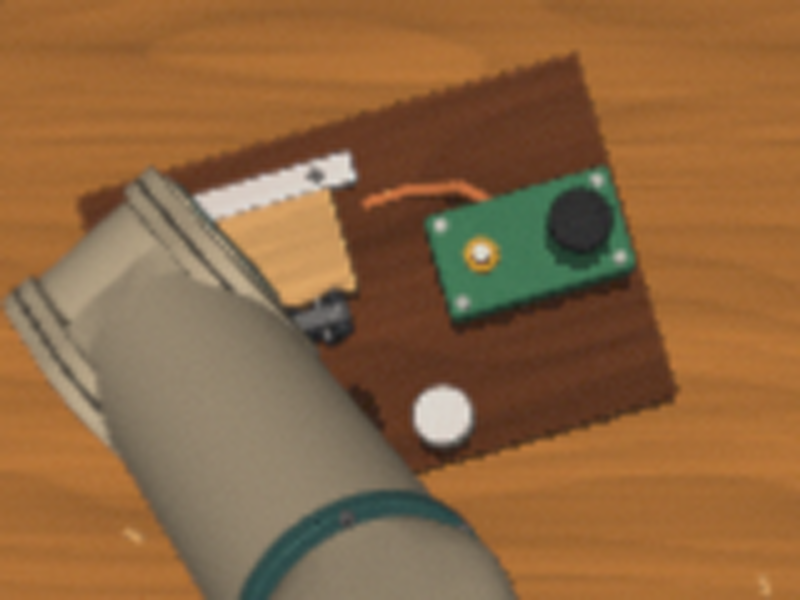

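send_rows --pt "-1 -0.004 -0.03 0 0" --pt "-1 -0.004 -0.03 0 0" --pt "-1 -0.004 -0.03 0 0" --pt "-1 -0.004 -0.03 0 0" --pt "-1 -0.004 -0.03 0 0" --pt "-1 -0.004 -0.03 0 0" --pt "-1 -0.004 -0.03 0 0" --pt "-1 0 0 0 0" --pt "-1 0 0 0 0"

```text
clock: 8.03
eef_pos: [591.3, -80.8, 166.5]
tool_rot: [-3.135, 0.036, -2.841]
force: [0.2, 1.8, -0.2]
width: 0.1
```

```bash
python3 -c "
from h import *;tj(0,-140,120)"
```

```text
now jig [   1.1 -146.5  166.5] tool shift [ 1.1  6.5 46.5] yaw rel 0.011 F [ 0.2  1.8 -0.2] 8.0333 0.13427422381507295
```

send_rows --pt "-1 0.001 0.006 0.015 0" --pt "-1 0 0 0.015 0" --pt "-1 0 0 0.014 0" --pt "-1 0 0 0 0" --pt "-1 0 0 0 0"

```text
clock: 8.45
eef_pos: [588.6, -73.7, 121.2]
tool_rot: [-3.133, 0.037, -2.84]
force: [0.0, 0.6, 0.0]
width: -0.1
```

```bash
python3 -c "
from h import *;tj(0,-140,120)
from cell import *
for n in ('scene','top'):
    p=get_image(n);im=p['image'];x,y=(210,150) if n=='scene' else (190,140)
    cv2.imwrite(f'pics/{n}6.png',cv2.resize(im[y:y+120,x:x+160],(800,600),interpolation=cv2.INTER_CUBIC))"
```

```text
now jig [   0.6 -139.   121.2] tool shift [ 0.6 -1.   1.2] yaw rel 0.012 F [0.  0.6 0. ] 8.45 -0.1354615589304155
```

View pics/scene6.png

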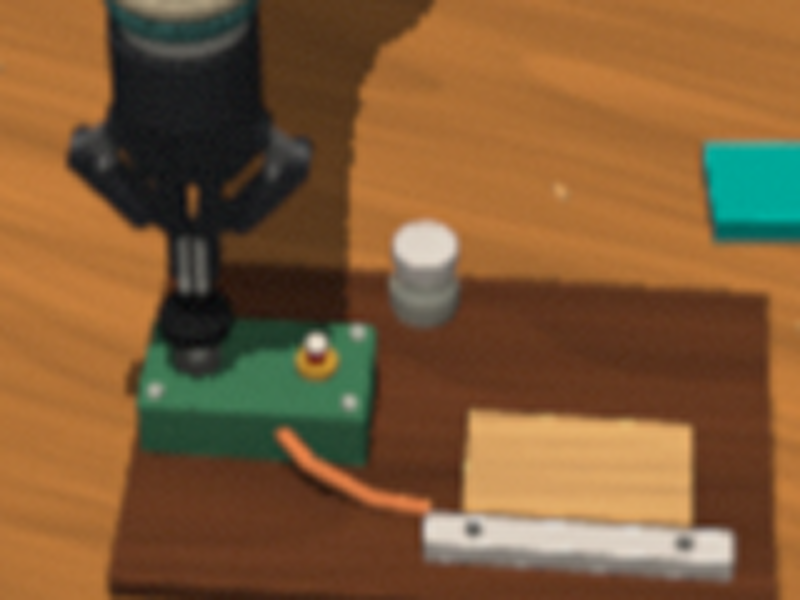

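View pics/top6.png

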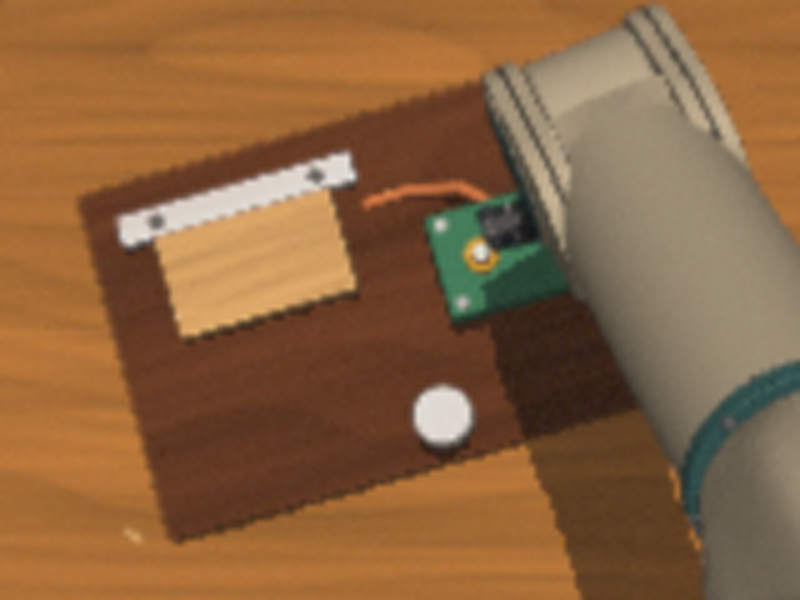

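send_rows --pt "-1 0 0 0.014 0" --pt "-1 0 0 0.01 0" --pt "-1 0 0 0.008 0" --pt "-1 0 0 0.008 0" --pt "-1 0 0 0.006 0" --pt "-1 0 0 0.004 0"

```text
clock: 9.05
eef_pos: [592.4, -73.2, 81.7]
tool_rot: [-3.124, 0.041, -2.84]
force: [-18.2, -1.0, 56.2]
width: 0.0
```

send_rows --pt "-1 0 0 0.005 0" --pt "-1 0 0 0.005 0"

```text
clock: 9.22
eef_pos: [592.3, -73.2, 81.8]
tool_rot: [-3.117, 0.04, -2.84]
force: [-14.6, 0.6, 39.9]
width: 0.1
```

send_rows --pt "-1 0 0 -0.012 0" --pt "-1 0.001 0 -0.012 0" --pt "-1 0.002 0 -0.005 0" --pt "-1 0 0 0 0"

```text
clock: 9.55
eef_pos: [591.1, -73.4, 117.5]
tool_rot: [-3.112, 0.049, -2.838]
force: [0.5, -0.1, -0.1]
width: 0.3
```

```bash
python3 -c "
from h import *;tj(0,-140,107)
from cell import *
for n in ('scene',):
    p=get_image(n);im=p['image'];x,y=(230,190)
    cv2.imwrite(f'pics/{n}7.png',cv2.resize(im[y:y+60,x:x+80],(800,600),interpolation=cv2.INTER_CUBIC))"
```

```text
now jig [   3.1 -139.4  117.5] tool shift [ 3.1 -0.6 10.5] yaw rel 0.014 F [ 0.5 -0.1 -0.1] 9.55 0.32643465409743827
```

View pics/scene7.png

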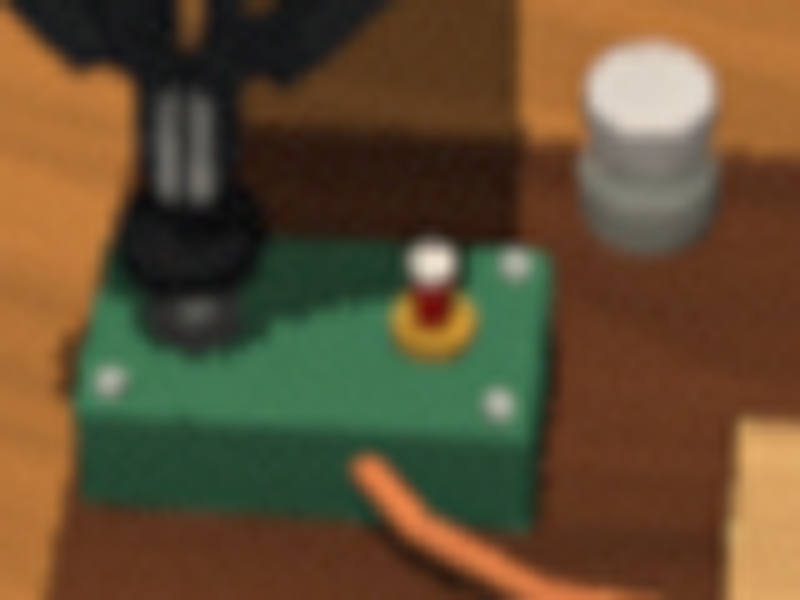

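send_rows --pt "-1 0.003 0 0.012 0" --pt "-1 0 0 0.009 0" --pt "-1 0 0 0.007 0" --pt "-1 0 0 0.006 0" --pt "-1 0 0 0.004 0" --pt "-1 0 0 0.003 0"

```text
clock: 10.1
eef_pos: [590.3, -74.5, 81.9]
tool_rot: [-3.106, 0.046, -2.839]
force: [-11.4, 1.3, 35.8]
width: -0.1
```

send_rows --pt "-1 0 0 -0.01 0" --pt "-1 0.001 0 -0.01 0" --pt "-1 0.001 0 -0.004 0" --pt "-1 0 0 0 0"

```text
clock: 10.43
eef_pos: [589.1, -74.7, 107.3]
tool_rot: [-3.104, 0.049, -2.838]
force: [-0.2, -0.1, 0.4]
width: -0.2
```

Full stroke and clear return. Repeat.

send_rows --pt "-1 0.001 0 0.008 0" --pt "-1 0 0 0.008 0" --pt "-1 0 0 0.007 0" --pt "-1 0 0 0.005 0" --pt "-1 0 0 0.003 0"

```text
clock: 10.85
eef_pos: [589.9, -74.7, 81.8]
tool_rot: [-3.098, 0.048, -2.838]
force: [-12.2, -0.2, 41.3]
width: -0.0
```

send_rows --pt "-1 0 0 -0.01 0" --pt "-1 0.001 0 -0.01 0" --pt "-1 0.001 0 -0.004 0" --pt "-1 0 0 0 0"

```text
clock: 11.18
eef_pos: [587.4, -75.0, 105.2]
tool_rot: [-3.096, 0.049, -2.837]
force: [-0.9, 0.0, -0.3]
width: -0.0
```

send_rows --pt "-1 0.001 0 0.008 0" --pt "-1 0 0 0.008 0" --pt "-1 0 0 0.007 0" --pt "-1 0 0 0.005 0" --pt "-1 0 0 0.003 0"

```text
clock: 11.6
eef_pos: [587.9, -75.1, 82.0]
tool_rot: [-3.089, 0.047, -2.838]
force: [-10.0, 0.5, 30.5]
width: 0.1
```

send_rows --pt "-1 0 0 -0.01 0" --pt "-1 0.001 0 -0.01 0" --pt "-1 0.001 0 -0.004 0" --pt "-1 0 0 0 0"

```text
clock: 11.93
eef_pos: [585.0, -75.3, 104.9]
tool_rot: [-3.087, 0.048, -2.837]
force: [-0.1, -0.0, -0.7]
width: 0.2
```

```bash
python3 -c "
from h import *;tj(0,-140,107)
from cell import *
for n in ('scene',):
    p=get_image(n);im=p['image'];x,y=(230,190)
    J=np.load('J.npy');print([(z,np.round((proj(p,jw(J,[0,-75,z]))[0]-[x,y])*10)) for z in (71,91,105,111)])
    cv2.imwrite(f'pics/{n}8.png',cv2.resize(im[y:y+60,x:x+80],(800,600),interpolation=cv2.INTER_CUBIC))"
```

```text
now jig [  -3.3 -139.5  104.9] tool shift [-3.3 -0.6 -2.1] yaw rel 0.015 F [-0.1 -0.  -0.7] 11.9333 0.18205831059631303
[(71, array([432., 305.])), (91, array([431., 254.])), (105, array([431., 217.])), (111, array([430., 202.]))]
```

View pics/scene8.png

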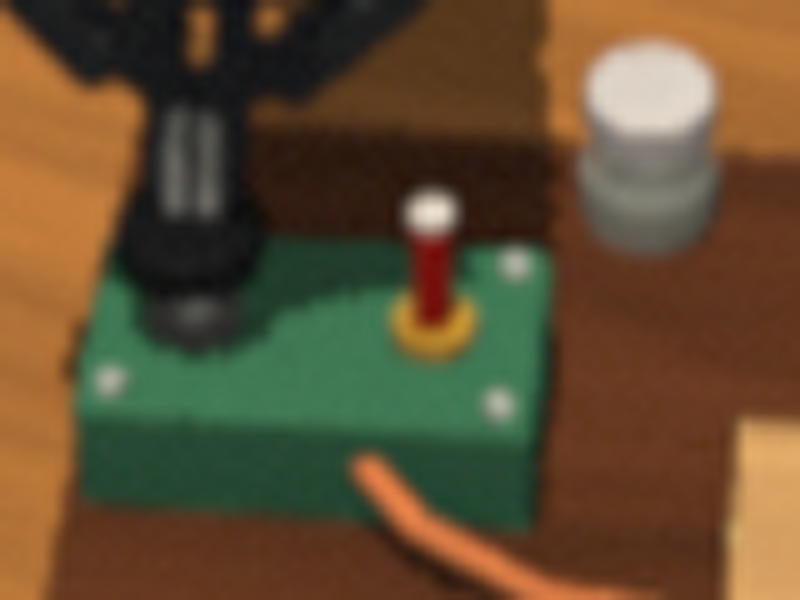

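send_rows --pt "-1 -0.003 0 0.008 0" --pt "-1 0 0 0.008 0" --pt "-1 0 0 0.007 0" --pt "-1 0 0 0.005 0" --pt "-1 0 0 0.003 0"

```text
clock: 12.4
eef_pos: [586.5, -75.2, 82.1]
tool_rot: [-3.079, 0.038, -2.838]
force: [-9.1, -0.3, 26.8]
width: 0.3
```

send_rows --pt "-1 0 0 -0.01 0" --pt "-1 0 0 -0.01 0" --pt "-1 0 0 -0.005 0" --pt "-1 0 0 0 0"

```text
clock: 12.73
eef_pos: [586.0, -74.7, 106.3]
tool_rot: [-3.077, 0.038, -2.838]
force: [0.9, 0.5, -0.1]
width: 0.0
```

```bash
python3 -c "
from h import *;tj(0,-140,107)
from cell import *
for n in ('scene',):
    p=get_image(n);im=p['image'];x,y=(230,190)
    cv2.imwrite(f'pics/{n}9.png',cv2.resize(im[y:y+60,x:x+80],(800,600),interpolation=cv2.INTER_CUBIC))"
```

```text
now jig [  -2.2 -139.1  106.3] tool shift [-2.2 -0.9 -0.7] yaw rel 0.015 F [ 0.9  0.5 -0.1] 12.7333 0.017470081288773275
```

View pics/scene9.png

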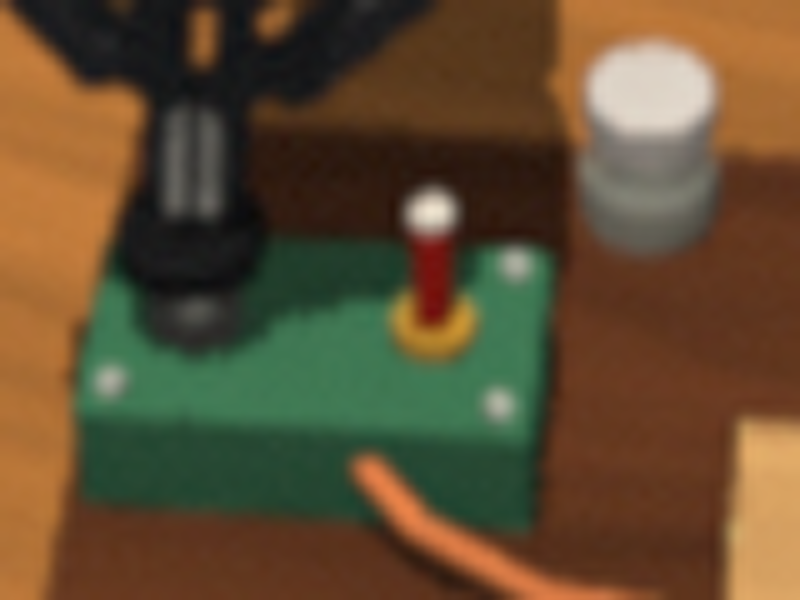

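send_rows --pt "-1 -0.002 0 0.008 0" --pt "-1 0 0 0.008 0" --pt "-1 0 0 0.007 0" --pt "-1 0 0 0.006 0" --pt "-1 0 0 0.005 0"

```text
clock: 13.2
eef_pos: [587.1, -74.6, 81.7]
tool_rot: [-3.069, 0.029, -2.839]
force: [-17.6, 0.8, 55.7]
width: -0.2
```

send_rows --pt "-1 0 0 -0.01 0" --pt "-1 0 0 -0.012 0" --pt "-1 0 0 -0.03 0" --pt "-1 0 0 -0.035 0" --pt "-1 0 0 -0.035 0" --pt "-1 0.02 0 -0.03 0" --pt "-1 0.035 0 0 0" --pt "-1 0.035 0 0 0" --pt "-1 0.035 0 0 0" --pt "-1 0 0 0 0" --pt "-1 0 0 0 0"

```text
clock: 14.12
eef_pos: [453.8, -102.2, 223.3]
tool_rot: [-3.078, 0.016, -2.837]
force: [0.3, 0.1, 0.4]
width: -0.2
```

```bash
python3 -c "
from h import *;tj(0,-140,107)
from cell import *
for n in ('scene','top'):
    p=get_image(n);im=p['image'];x,y=(210,150) if n=='scene' else (190,140)
    if n=='top':
        J=np.load('J.npy');print([(z,np.round((proj(p,jw(J,[0,-75,z]))[0]-[x,y])*5)) for z in (71,91,105,111)])
    cv2.imwrite(f'pics/{n}10.png',cv2.resize(im[y:y+120,x:x+160],(800,600),interpolation=cv2.INTER_CUBIC))"
```

```text
now jig [-136.7 -127.8  223.3] tool shift [-136.5  -14.2  116.3] yaw rel 0.015 F [0.3 0.1 0.4] 14.1167 -0.22628751666369232
[(71, array([480., 252.])), (91, array([480., 248.])), (105, array([479., 245.])), (111, array([479., 244.]))]
```

View pics/scene10.png

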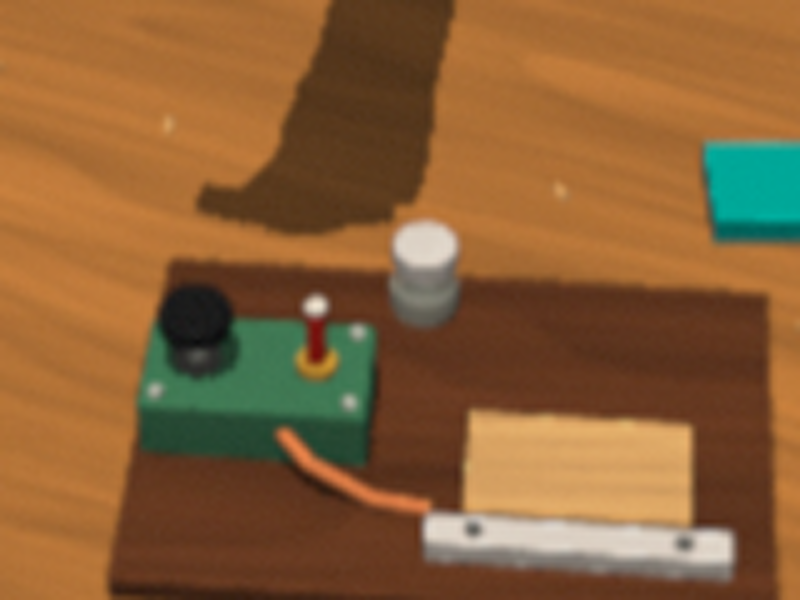

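View pics/top10.png

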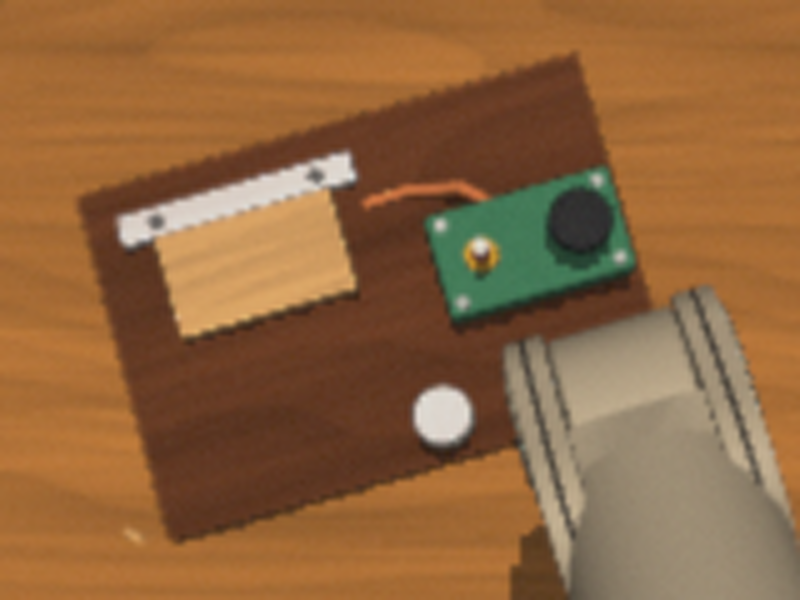

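```bash
python3 -c "
from cell import *;print(finish_job())"
```

```text
the job is handed in; nothing more can be done
None
```

The job is done and handed in at about 14 s. The board is flush against the stop rail over the suction pad, and the indicator pin is fully out.

- **Board:** I pushed it along the plate with the two part-open fingers until it met the rail. The force rose to about 9 N and the TCP stopped advancing. The last top and scene pictures show the far edge parallel to the rail with no visible gap, and the pad covered.
- **Pump:** I gave the knob six full strokes with the shut fingers. Each went to the bottom stop (TCP z about 82 mm) and lifted clear of the knob before the next. After the fourth stroke the pin tip measured about 107 to 109 mm above the bench. It did not rise on the last two strokes, so I take it as fully out. I judged this from the pictures, not from a joint reading.
- **Other things:** The jar is where it was in the last pictures and I touched nothing else. I did not re-measure the other bystanders. The arm was about 220 mm up and clear of the bench when I handed in.
- **Forces and tilt:** The wrist force peaked at about 59 N on two of the bottom presses, under the 120 N limit. The tool tilted a few hundredths of a radian during the moves, with no visible effect on the result.

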